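Set the brake lever of the label unwinder

TASK

Set the drag brake on the label unwinder: push its lever out of the neutral gap and into the notch that is marked by the tall stud, so that it sits home there and stays by itself when you let go. Leave the jar and the tape roll that stand beside the unwinder where they are.

Things in the scene. Friction and masses are not known exactly. Their poses are not given: they have to be found in the camera images.
- unwinder: Label unwinder: grey base plate 150 x 240 mm, top 12 mm above the table, fixed, yaw within 0.35 rad. Origin: centre of its underside; x away from the robot (150 mm side), y left. A white label roll (68 mm across, centre at x -25, y -78 mm) lies on its right part, roll top 46 mm and core post 58 mm above the table. Lever pivot at x -50, y +30 mm.
- lever (a joint): Lever angle (rad): 0 points along the unwinder's +x, growing counter-clockwise from above (knob to +y). Stops at +-0.93. Sprung detent: notches at -0.80, -0.45, +0.45, +0.80; neutral is the wide gap about 0, where it starts loose within 0.1. Crests at +-0.275 and +-0.625 take some 4 to 8 N at the knob; past a crest the lever runs by itself into the next notch and stays.
- lever_knob (a point): Centre of the top of the knob: an upright black cylinder, 22 mm across, from 48 to 98 mm above the table, on the end of the steel lever arm, 140 mm from the pivot. The arm is a flat bar 12 mm wide, 34 to 42 mm above the table.
- lever_pivot (a point): Point on the lever's upright pivot axis, 40 mm above the table. Beyond it, under the arm, stands the dark curved saw-toothed detent comb, up to 87 mm from the pivot, top 29 mm above the table.
- lever_index (a point): Point on the underside of the lever arm's centre line, 100 mm from the pivot, 34 mm above the table: right above a notch's stud when the lever is home in that notch.
- tall_stud: The mark: the one tall round-edged steel stud, 20 mm across and 18 mm high, on the base plate 100 mm from the pivot, in line with the notch wanted (any of the four). The other three notches have only a flat steel dot there, 9 mm across and 2 mm high. The lever arm passes above it. Origin: centre of its foot.
- parts_jar: Bystander, loose: off-white pot with green lid, 47 mm across, 55 mm high, on the table left of the unwinder. Origin: centre of its underside.
- tape_clear: Bystander, loose: roll of tan tape lying flat, 68 mm across, 18 mm high, on the table right of the unwinder. Origin: centre of its underside.

How it is judged:
By the outcome, as a careful person would: the job done as asked, in the order asked, and still so for the second after the job is handed in, with the robot touching nothing.
It also fails if it takes over 40 s, if anything falls off the work surface, if the arm or the gripper's body presses on something with over 40 N, if the wrist force passes 120 N, or if a joint passes its speed limit or range.

ROBOT

A 7-joint arm with a two-finger parallel gripper is mounted at the origin on the work surface; the furniture and walls round the work are solid. World frame = base frame: x ahead of the robot, y to its left, z up, the work surface at z = 0. Lengths are in mm, angles in rad, forces in N, time in s.
With the tool pointing down it reaches from about 425 to 1025 mm from the base axis. Payload 3.6 kg.
Tool frame: the origin (TCP) lies between the finger pads; the fingertips stand 19 mm ahead of it and the grasp point (between the pads) is the TCP; z points along the fingers, y is the line along which they close (so a half turn about z gives the same grasp; the last joint's range is limited). The gripper opens to 85 mm and grips with 20 to 120 N. Pads are 22 mm wide; open, the fingers measure 114 mm over their backs; the gripper's body (76 mm by 85 mm) begins 54 mm behind the grasp point. The pads swing forward as they close: fully open they stand 13 mm farther back than shut.
Start: joints at [-1.258, 0.591, 0.048, 1.609, -0.033, 0.943, -0.034], TCP at [286.192, 666.126, 250.302] pointing down, gripper open.
Joint ranges: [-2.69, 2.69], [-0.47, 2.24], [-1.27, 1.36], [0.19, 2.51], [-1.53, 4.68], [0.08, 2.07], [-3.09, 3.09]. Speed limits (rad/s): [2.57, 2.57, 3.14, 3.14, 3.14, 3.14, 3.14].

INTERFACE

Orientations are given as a rotation vector (axis times angle).
In Python, from station import manip, vision, order, status gives the robot as it stands (manip), with the cameras (vision), the job (order) and the readings (status).
- The arm moves only by the tool advance, called after ">>>" by a JSON object that holds its "method" and its "body". Schema: {"type":"object","properties":{"rows":{"type":"string"},"aperture":{"type":"number"},"only":{"type":"string"},"quiet":{"type":"boolean"},"lines":{"type":"string"}},"required":["rows"],"additionalProperties":false}. rows is a string of 1 to 8 rows, parted by a bar, with the numbers parted by spaces; each row has 6 numbers: dx, dy, dz in mm, then a rotation vector rx, ry, rz in rad; each row is the pose to reach, as a shift and turn from the pose commanded when the call began, along the tool's axes at that moment; what a row does not reach only later rows make up. A row lasts 1/10 s, in which the tool goes at most 50 mm and 0.15 rad, less where a joint would pass 70% of its speed; a pose out of reach is approached as far as the arm can. aperture is the opening from 0.0 (shut) to 1.0 (fully open), set as the call begins (left out keeps the last). The fingers move at their own pace and stop on an object; the grip force is fixed at half the most. Time passes only in rows, so rows that do not move let the fingers close. The tool returns the time, the measured TCP pose, the force, the opening and the grip force at its end. only (a regular expression) keeps the lines of the reply that match it, lines (a string "A,B") keeps lines A to B, and quiet returns only ok. Input that does not fit is refused with a message, and nothing moves.
- status.state(): the state, without advancing time (a new reading comes with each control period).
- vision.camera(name): name is "side" or "top"; returns (picture, depth): 480x640x3 uint8, red, green, blue; 480x640 float32, mm along the optical axis (not along the pixel's ray), 0 where there is no reading.
- vision.get_calibration(name): a dict with "fov_y" (degrees; the focal length in pixels is half the picture's height over the tangent of half this angle, whatever the lens; pixels are square), "cx", "cy" (the principal point, pixels), "k1" (the pictures are not rectified: a ray, as slopes to the right and down, at radius r is drawn at 1 + k1 r^2 times it, then the intrinsics apply), "extrinsics" (4x4, takes a point from world to camera coordinates). Camera axes: x right, y down, z forward; pixel columns grow to the right and rows downward; lengths in mm; the calibration is good to about 2 mm. A picture is of the moment at which its call begins. get_calibration takes no time and is no camera call.
- order.sign_off(): hands the job in; it is judged then, once.
The state is a dict: "time": time; "joint_pos": joint angles; "joint_velocities": joint speeds; "joint_efforts": joint torques, N m; "eef_pos": TCP position; "orientation": TCP orientation; "wrist_force": force on the tool from outside, world axes, zero at the start; "ft_torque": the same for the moment, N m; "gripper_width": opening from 0.0 (shut) to 1.0 (fully open); "grasp_force": force on a finger pad.
Only numpy, scipy, OpenCV 4.12 (cv2) and the standard library are available. Lean on these libraries where they do the work, as an engineer would, in place of code of your own. Each camera call takes 0.05 s, during which the arm holds its last target. There are 200 camera calls.

## Working session

There is one attempt and no reset: what is moved stays moved. The work goes in short steps, Python scripts to look and compute and a tool call to move; the robot and the scene stay as the last step left them, time stands still between calls to the robot, and variables do not carry over. Pictures are saved under pics/ and viewed, at most 10 in all, crops included, and the job is handed in when it is done.

```bash
ls; mkdir -p pics
```

Create h.py:
```python
import numpy as np, cv2
from station import manip, vision, order, status
def K(n):
    c=vision.get_calibration(n); f=240/np.tan(np.radians(c["fov_y"])/2)
    return c,np.array([[f,0,c["cx"]],[0,f,c["cy"]],[0,0,1.]]),np.array([c["k1"],0,0,0.]),np.array(c["extrinsics"])
def ray(n,u,v):
    c,k,d,E=K(n); # drawn = s*(1+k1 r^2)
    p=cv2.undistortPoints(np.array([[[u,v]]],float),k,d)[0,0]
    R=E[:3,:3]; o=-R.T@E[:3,3]; return o,R.T@np.array([p[0],p[1],1])
def atz(n,u,v,z):
    o,r=ray(n,u,v); return o+r*(z-o[2])/r[2]
def dep(n,u,v,D):
    o,r=ray(n,u,v); return o+r*D[int(v),int(u)]
def proj(n,P):
    c,k,d,E=K(n); return cv2.projectPoints(np.array(P,float).reshape(-1,1,3),cv2.Rodrigues(E[:3,:3])[0],E[:3,3],k,d)[0][:,0]
def tri(a,b):
    (o1,r1),(o2,r2)=ray(*a),ray(*b); s=np.linalg.lstsq(np.c_[r1,-r2],o2-o1,rcond=None)[0]
    p,q=o1+r1*s[0],o2+r2*s[1]; return (p+q)/2,np.linalg.norm(p-q)
```

Run:
```python
from h import *
for n in("side","top"):
    p,d=vision.camera(n); cv2.imwrite(f"pics/{n}0.png",p[:,:,::-1]); np.save(f"{n}0.npy",d)
    c,k,_,E=K(n); print(n,c["k1"],k[0,0],-E[:3,:3].T@E[:3,3])
s=status.state(); print(s["eef_pos"],s["orientation"],s["time"])
```

```text
pics
station.py
side -0.15668173659618034 551.8807096795031 [ 367.23906444 -652.64347689  472.42856374]
top -0.10574813691064783 487.2869653582102 [368.57579547 105.25512033 942.17174044]
[285.88763563 665.48887893 249.26551827] [-0.63283928 -3.07686431  0.00310939] 0.1
```

View pics/top0.png

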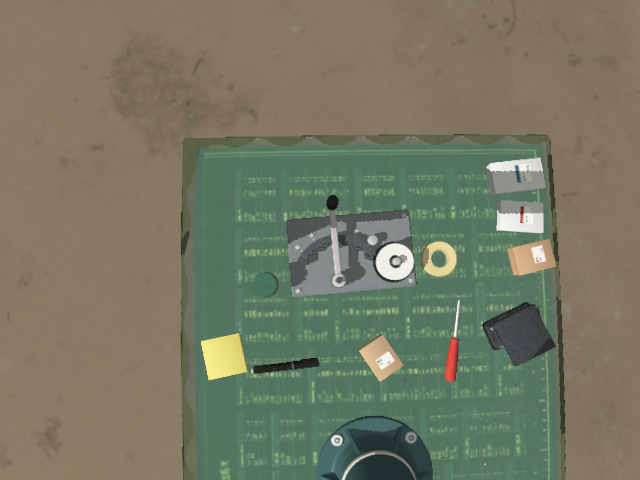

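View pics/side0.png

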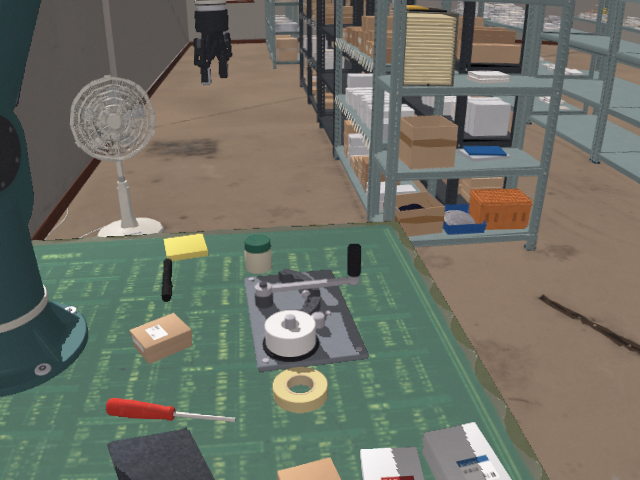

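The top view shows the pivot at about (338,280), the knob at (332,202), and a stud-like disc at about (372,240), right of the lever. I'll enlarge both views to check.

Run:
```python
import cv2
t=cv2.imread("pics/top0.png")[185:310,245:465]; cv2.imwrite("pics/t1.png",cv2.resize(t,None,fx=3.6,fy=3.6,interpolation=cv2.INTER_CUBIC))
t=cv2.imread("pics/side0.png")[225:415,235:385]; cv2.imwrite("pics/s1.png",cv2.resize(t,None,fx=3.1,fy=3.1,interpolation=cv2.INTER_CUBIC))
```

```text
(no output)
```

View pics/t1.png

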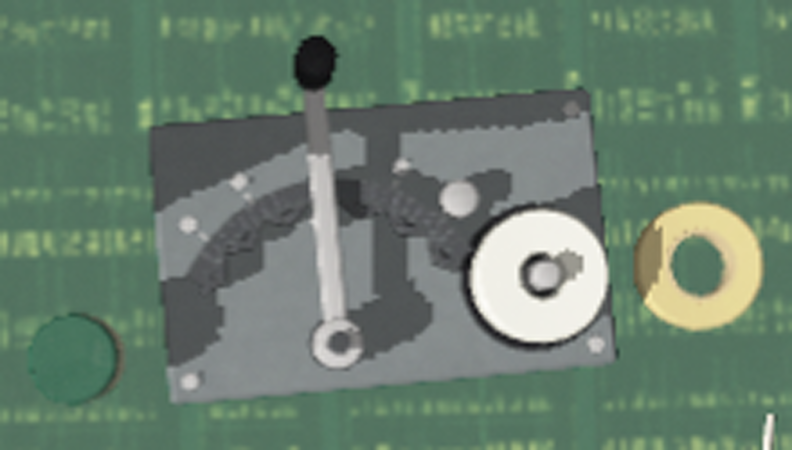

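View pics/s1.png

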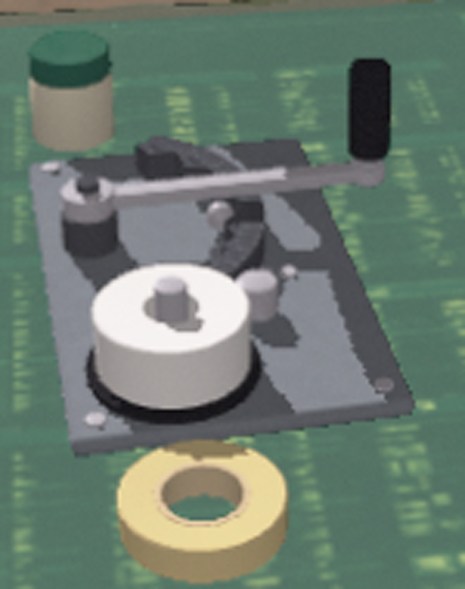

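The crops show the stud's top at top-crop (458,198), outer right, with flat dots at (188,224), (239,182) and (402,166). So the wanted notch is −0.80. Now I'll measure it.

Run:
```python
from h import *
t=lambda u,v:("top",u/3.6+245,v/3.6+185)
s=lambda u,v:("side",u/3.1+235,v/3.1+225)
np.set_printoptions(precision=1,suppress=True)
print("stud",tri(t(458,198),s(258,278))); print("knob",tri(t(316,55),s(370,66))); print("pivot",tri(t(340,343),s(90,183)))
print("post",tri(t(545,273),s(170,285))); 
c=np.array([atz(*t(*q),12)[:2] for q in((150,127),(583,90),(614,362),(172,402))]); print(c)
print([np.linalg.norm(c[i]-c[(i+1)%4]) for i in range(4)])
m=c.mean(0); xv=(c[0]+c[1]-c[2]-c[3]);yaw=np.arctan2(xv[1],xv[0]);yv=(c[0]+c[3]-c[1]-c[2]);yaw2=np.arctan2(-yv[0],yv[1]);print(m,yaw,yaw2)
y=yaw2;R=np.array([[np.cos(y),-np.sin(y)],[np.sin(y),np.cos(y)]]);pv=m+R@[-50,30];print("pivot",pv)
st=atz(*t(458,198),30)[:2]-pv; print(np.linalg.norm(st),np.arctan2(st[1],st[0])-y)
kn=atz(*t(316,55),98)[:2]-pv; print(np.linalg.norm(kn),np.arctan2(kn[1],kn[0])-y)
for a in(0,-.2,-.275,-.45,-.625,-.8,-.93): print(a,pv+140*np.array([np.cos(a+y),np.sin(a+y)]))
for n,q in(("jar",(70,357,55)),("tape",(700,266,18))): print(n,atz(*t(*q[:2]),q[2]))
S=status.state();R=cv2.Rodrigues(np.array(S["orientation"]))[0];print(R)
```

```text
stud (array([443.6,  -5.5,  30.2]), np.float64(5.554854572211662))
knob (array([508.5,  70. ,  96.9]), np.float64(3.399963876074933))
pivot (array([369.7,  59.2,  47.9]), np.float64(6.145062244814478))
post (array([401.7, -45.3,  57. ]), np.float64(3.8644890147047133))
[[483.4 156.1]
 [499.3 -76.9]
 [353.2 -88.4]
 [337.3 146.6]]
[np.float64(233.58713099718454), np.float64(146.61625884112598), np.float64(235.4936759763724), np.float64(146.34886895830746)]
[418.3  34.4] 0.0718609662753154 0.06790488136004173
pivot [366.4  60.9]
99.62867968316485 -0.7944322087434692
140.54508038909736 -0.001475578192121768
0 [506.1  70.4]
-0.2 [505.2  42.5]
-0.275 [503.4  32.1]
-0.45 [496.3   8.7]
-0.625 [485.2 -13.1]
-0.8 [470.5 -32.7]
-0.93 [457.5 -45.4]
jar [362.3 195.6  55. ]
tape [ 403.  -135.3   18. ]
[[-0.9  0.4 -0. ]
 [ 0.4  0.9 -0. ]
 [-0.  -0.  -1. ]]
```

All checks agree: the stud is at radius 99.6 mm and angle −0.794, the knob at radius 140.5, and the heights fit. The plan is to grip the upright knob, carry it along the arc to −0.80 and let go. The present tool yaw suits the middle of the arc.

Create go.py:
```python
import sys;from h import *
np.set_printoptions(precision=1,suppress=True)
S=status.state();R=cv2.Rodrigues(np.array(S["orientation"]))[0]
print(np.array(S["eef_pos"]),"yaw of tool y",np.arctan2(R[1,1],R[0,1]),"z axis",R[:,2].round(4), "t",S["time"],"f",np.array(S["wrist_force"]),S["gripper_width"],S["grasp_force"])
for a in sys.argv[1:]: print(a,"->",R.T@(np.array(eval(a),float)-S["eef_pos"]))
```

```bash
python3 go.py 508,70,160
```

```text
[285.9 665.5 249.3] yaw of tool y 1.1651004149470199 z axis [-0. -0. -1.] t 0.1 f [0.8 0.8 0.2] 1.0007073132529662 0.0
508,70,160 -> [-439.1 -459.3   90.2]
```

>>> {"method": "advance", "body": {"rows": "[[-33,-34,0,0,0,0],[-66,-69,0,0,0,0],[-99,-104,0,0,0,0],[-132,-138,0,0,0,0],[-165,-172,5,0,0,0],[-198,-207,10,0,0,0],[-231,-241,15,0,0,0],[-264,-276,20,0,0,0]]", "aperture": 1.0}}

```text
refused: rows: the value is not of type 'string' (schema: type "string"). Nothing was moved.
```

The call was refused and nothing moved: it wants rows parted by a bar, with the numbers parted by spaces. Same move again in that form.

>>> {"method": "advance", "body": {"rows": "-33 -34 0 0 0 0 | -66 -69 0 0 0 0 | -99 -104 0 0 0 0 | -132 -138 0 0 0 0 | -165 -172 5 0 0 0 | -198 -207 10 0 0 0 | -231 -241 15 0 0 0 | -264 -276 20 0 0 0", "aperture": 1.0}}

```text
time: 0.9
eef_pos: [420.0, 306.4, 230.0]
orientation: [0.633, 3.077, -0.0]
wrist_force: [0.8, 0.3, 0.1]
gripper_width: 1.002
grasp_force: 0.0
```

```bash
python3 go.py 508,70,160
```

```text
[420.  306.4 230. ] yaw of tool y 1.1653522982656013 z axis [-0. -0. -1.] t 0.9 f [0.8 0.3 0.1] 1.0023002601454367 0.0
508,70,160 -> [-174.1 -182.6   70. ]
```

>>> {"method": "advance", "body": {"rows": "-33 -34 10 0 0 0 | -66 -69 20 0 0 0 | -99 -104 35 0 0 0 | -132 -138 50 0 0 0 | -162 -170 65 0 0 0 | -174 -182 70 0 0 0 | -174 -182 70 0 0 0", "aperture": 1.0}}

```text
time: 1.6
eef_pos: [508.1, 68.5, 159.3]
orientation: [-0.643, -3.074, 0.004]
wrist_force: [-1.0, -0.4, 0.5]
gripper_width: 1.002
grasp_force: 0.0
```

Run:
```python
from h import *
for n in("side","top"):
    p,d=vision.camera(n); cv2.imwrite(f"pics/{n}2.png",p[:,:,::-1])
a=cv2.imread("pics/side2.png")[100:400,200:500];b=cv2.imread("pics/top2.png")[130:330,220:420]
cv2.imwrite("pics/c2.png",np.hstack([cv2.resize(a,(400,400)),cv2.resize(b,(400,400))]))
```

```bash
python3 go.py 508,70,85
```

```text
[507.6  72.9 160.2] yaw of tool y 1.1647596894624095 z axis [-0.  0. -1.] t 1.7 f [-0.1  0.1 -0.4] 0.9973774225692571 0.0
508,70,85 -> [-1.6 -2.5 75.2]
```

View pics/c2.png

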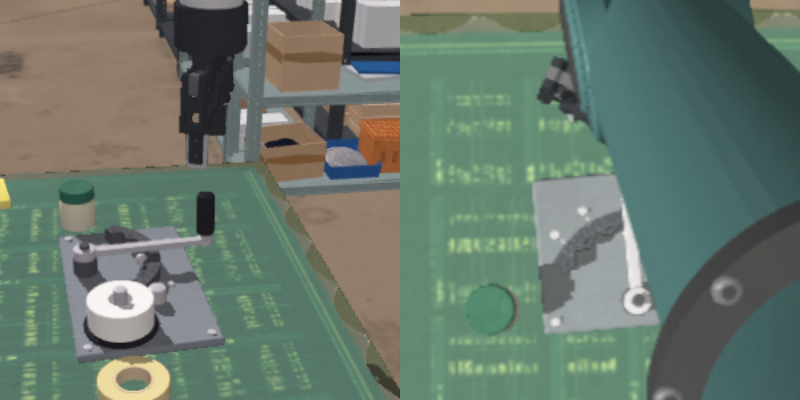

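The side view shows the open gripper standing above the knob at (205,195), and the jar and roll are untouched. I'll lower it and close.

>>> {"method": "advance", "body": {"rows": "-1 -1 25 0 0 0 | -1 -2 50 0 0 0 | -1 -2 68 0 0 0 | -1 -2 74 0 0 0 | -1 -2 74 0 0 0", "aperture": 1.0}}

```text
time: 2.2
eef_pos: [507.3, 72.0, 86.0]
orientation: [-0.628, -3.077, -0.0]
wrist_force: [0.5, -0.0, 0.6]
gripper_width: 1.003
grasp_force: 0.0
```

>>> {"method": "advance", "body": {"rows": "0 0 0 0 0 0 | 0 0 0 0 0 0 | 0 0 0 0 0 0 | 0 0 0 0 0 0 | 0 0 0 0 0 0 | 0 0 0 0 0 0 | 0 0 0 0 0 0", "aperture": 0.0}}

```text
time: 2.9
eef_pos: [508.7, 70.3, 87.0]
orientation: [0.633, 3.076, 0.001]
wrist_force: [-0.6, 1.5, 6.7]
gripper_width: 0.239
grasp_force: 58.4
```

```bash
python3 go.py 507,70,86
```

```text
[508.7  70.3  87. ] yaw of tool y 1.1647608809682817 z axis [ 0.  0. -1.] t 2.9 f [-0.6  1.5  6.7] 0.23920625018695166 58.41837823390961
507,70,86 -> [ 1.4 -1.   1. ]
```

The grip is firm: the opening of 0.24 is about 20 mm, close to the 22 mm knob. Now I'll work out the arc.

Run:
```python
from h import *
S=status.state();R=cv2.Rodrigues(np.array(S["orientation"]))[0];y=.068
f=lambda a:140*np.array([np.cos(a+y),np.sin(a+y),0])
for a in(-.1,-.2,-.3,-.4,-.5,-.6,-.7,-.76,-.80,-.82): print(a,(R.T@(f(a)-f(0))).round(1))
```

```text
-0.1 [ -5.8 -12.8  -0. ]
-0.2 [-10.2 -26.   -0. ]
-0.3 [-13.3 -39.7  -0. ]
-0.4 [-15.1 -53.6  -0. ]
-0.5 [-15.4 -67.5  -0. ]
-0.6 [-14.3 -81.5  -0.1]
-0.7 [-11.9 -95.3  -0.1]
-0.76 [-9.800e+00 -1.034e+02 -1.000e-01]
-0.8 [-8.100e+00 -1.087e+02 -1.000e-01]
-0.82 [-7.100e+00 -1.114e+02 -1.000e-01]
```

>>> {"method": "advance", "body": {"rows": "-6 -13 0 0 0 0 | -10 -26 0 0 0 0 | -13 -40 0 0 0 0 | -15 -54 0 0 0 0 | -15 -67 0 0 0 0 | -15 -67 0 0 0 0", "aperture": 0.0}}

```text
time: 3.5
eef_pos: [501.1, 1.9, 87.2]
orientation: [0.634, 3.065, 0.005]
wrist_force: [6.4, -0.2, -2.9]
gripper_width: 0.239
grasp_force: 59.6
```

```bash
python3 go.py 496.3,8.7,86 470.5,-32.7,86
```

```text
[501.1   1.9  87.2] yaw of tool y 1.162642027995292 z axis [ 0.  0. -1.] t 3.5 f [ 6.4 -0.2 -2.9] 0.23874578484060935 59.56495642662048
496.3,8.7,86 -> [7.1 4.3 1.1]
470.5,-32.7,86 -> [ 14.3 -43.9   0.8]
```

>>> {"method": "advance", "body": {"rows": "1 -14 0 0 0 0 | 4 -28 0 0 0 0 | 8 -36 0 0 0 0 | 11 -44 0 0 0 0 | 11 -44 0 0 0 0 | 11 -44 0 0 0 0", "aperture": 0.0}}

```text
time: 4.1
eef_pos: [476.3, -36.0, 87.3]
orientation: [0.636, 3.059, 0.002]
wrist_force: [10.4, -5.6, -5.7]
gripper_width: 0.238
grasp_force: 59.9
```

```bash
python3 go.py 470.5,-32.7,86
```

Run:
```python
from h import *
p,d=vision.camera("side"); a=p[180:420,220:420,::-1]; cv2.imwrite("pics/s3.png",cv2.resize(a,None,fx=2.5,fy=2.5))
```

```text
[476.3 -36.   87.3] yaw of tool y 1.160747896127931 z axis [ 0. -0. -1.] t 4.1 f [10.4 -5.6 -5.7] 0.23767459653988815 59.85257148742676
470.5,-32.7,86 -> [6.7 0.7 1.2]
```

View pics/s3.png

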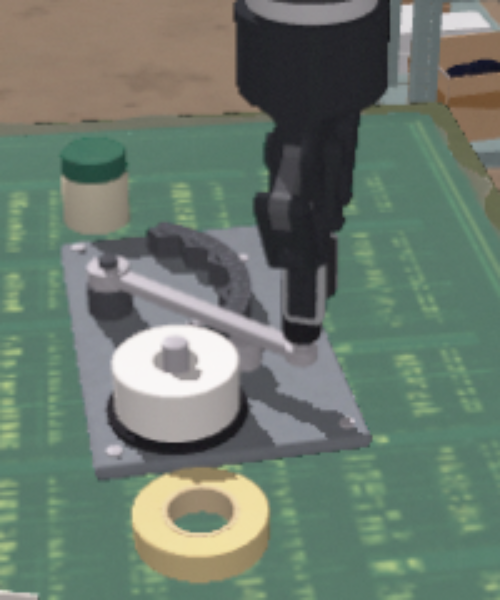

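The lever arm now lies over the tall stud (about (250,345) in the crop), and the TCP angle works out at −0.79. I'll open, lift and back away.

>>> {"method": "advance", "body": {"rows": "0 0 0 0 0 0 | 0 0 0 0 0 0 | 0 0 0 0 0 0 | 0 0 0 0 0 0 | 0 0 0 0 0 0 | 0 0 0 0 0 0", "aperture": 1.0}}

```text
time: 4.75
eef_pos: [467.6, -33.2, 86.3]
orientation: [-0.633, -3.077, -0.0]
wrist_force: [-0.2, -0.4, 0.1]
gripper_width: 0.998
grasp_force: 0.0
```

```bash
python3 go.py
```

```text
[467.6 -33.2  86.3] yaw of tool y 1.165291111268321 z axis [-0.  0. -1.] t 4.75 f [-0.2 -0.4  0.1] 0.9982747659072624 0.0
```

>>> {"method": "advance", "body": {"rows": "0 0 -20 0 0 0 | 0 0 -45 0 0 0 | 0 0 -80 0 0 0 | 20 30 -110 0 0 0 | 50 65 -110 0 0 0 | 80 100 -110 0 0 0 | 110 135 -110 0 0 0 | 140 170 -110 0 0 0", "aperture": 1.0}}

```text
time: 5.55
eef_pos: [405.4, 179.6, 196.6]
orientation: [0.633, 3.077, 0.0]
wrist_force: [0.7, -0.4, -0.0]
gripper_width: 1.002
grasp_force: 0.0
```

>>> {"method": "advance", "body": {"rows": "35 35 0 0 0 0 | 70 70 0 0 0 0 | 105 105 0 0 0 0 | 140 140 0 0 0 0 | 175 175 0 0 0 0 | 210 210 0 0 0 0 | 210 210 0 0 0 0 | 210 210 0 0 0 0", "aperture": 1.0}}

```text
time: 6.35
eef_pos: [295.0, 454.9, 196.0]
orientation: [-0.627, -3.078, 0.001]
wrist_force: [0.9, -0.3, 0.4]
gripper_width: 1.0
grasp_force: 0.0
```

Run:
```python
from h import *
for n in("side","top"):
    p,d=vision.camera(n); cv2.imwrite(f"pics/{n}4.png",p[:,:,::-1])
a=cv2.imread("pics/side4.png")[225:415,235:385];b=cv2.imread("pics/top4.png")[185:310,245:465]
A=cv2.resize(a,(316,400),interpolation=2);B=cv2.resize(b,(484,275),interpolation=2)
o=np.zeros((400,800,3),np.uint8);o[:,:316]=A;o[:275,316:]=B;cv2.imwrite("pics/c4.png",o)
```

```text
(no output)
```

View pics/c4.png

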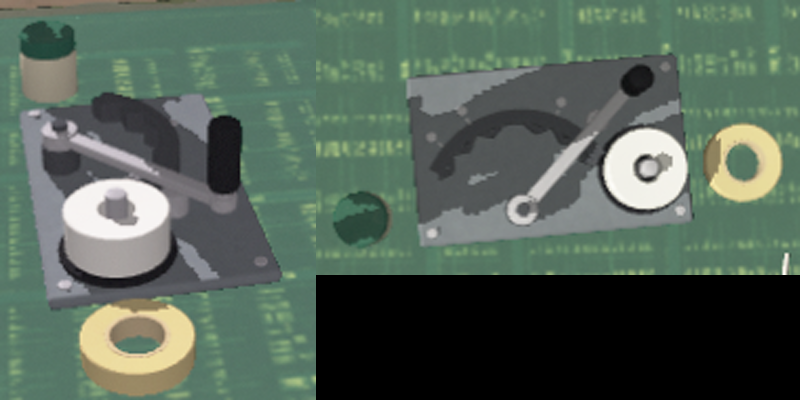

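The stud is hidden under the arm in the top view, and the knob's top is at composite (640,76). I'll check the angle and hand in if it is home.

Run:
```python
from h import *
k=atz("top",(640-316)/2.2+245,76/2.2+185,98)[:2]-[366.4,60.9]
a=np.arctan2(k[1],k[0])-.068; print(np.linalg.norm(k),a)
if abs(a+.8)<.05: order.sign_off(); print("signed off")
```

```text
140.69958389696723 -0.8030001518645162
the job is handed in; nothing more can be done
signed off
```

The brake lever is in the tall-stud notch: after I let go and backed the arm away, it measured −0.803 rad against the notch's −0.80. The jar and tape roll were left where they stood, and the job is handed in.

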